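Open the thinner jug and set the funnel

TASK

Get the thinner jug ready for refilling: push its safety cap down firmly, keep it pressed while you turn it a quarter turn counter-clockwise, then lift it off and set it down flat, open side down, in the free part of the drip tray. Then take the funnel out of the tin where it is draining and set it upright in the jug's mouth, resting on its cone. Do not tear the cap off by force, set things down rather than dropping them, and leave everything else where it stands.

Things in the scene. Friction and masses are not known exactly. Their poses are not given: they have to be found in the camera images.
- jug: White plastic jug, 124 x 104 mm, in a plywood caddy (156 x 136 x 32 mm) screwed to the bench: it does not move. Origin: centre of the underside, z up; central neck; moulded handle on its +x side, reaching 95 mm out and 159 mm high. Shoulder 141 mm high; neck above it 38 mm diameter, bore 32 mm, open into the hollow body. Catches on the neck reach 24 mm from the axis and hold the cap.
- jug_mouth (a point): Centre of the jug's mouth, on the rim of the neck, 172 mm above the jug's underside; axes as the jug's.
- cap: Safety cap: round, ribbed, black plastic, 58 mm diameter (60 over the ribs), 36 mm high, 65 g, two raised turn arrows on its flat top. Origin: centre of the open underside, z up through the top. It starts locked on the neck, underside 17 mm below the mouth, axes parallel to the jug's. Unpressed it has only 4 degrees of play; clockwise it is blocked.
- cap_top (a point): Centre of the cap's top face (z = 36 mm of the cap), where one presses. A spring holds the cap up: it starts down at 7 N, is clear of its catches 7 to 8 mm down (15 N) and stops hard at 11 mm (19 N). Only while down does it turn counter-clockwise seen from above; 55 to 125 degrees from locked (90 is the middle) it is free and lifts straight off.
- tray: Drip tray of plain sheet steel, fixed, 150 mm (x) x 210 mm (y), walls 3 mm thick and 14 mm high, inner floor 3 mm above its underside. Origin: centre of the underside, z up. A brush lies in it along the end at -y.
- tray_free (a point): Middle of the free part of the tray, on its floor, 33 mm from the tray's centre towards its +y end.
- tin: Old tin can with a plain paper band, 54 mm diameter, 86 mm high, open at the top, 350 g, loose, in which the funnel stands. Origin: centre of the underside.
- funnel: Plain steel funnel, 98 mm long, 120 g, standing stem down in the tin (stem end 19 mm above the tin's underside). Origin: centre of the stem's lower end, z up its axis. Stem 17 to 22 mm diameter, 48 mm long; cone from there to z = 77; straight collar 64 mm outside diameter from z = 77 to 98 mm, wall 2.5 mm. At rest on its cone in the jug its origin is 54 mm below the mouth.
- funnel_rim (a point): Centre of the funnel's open top, at z = 98 mm of the funnel.
- brush: Brush 130 mm long lying in the tray along its -y end, 78 mm from the tray's centre; bystander. Origin: its underside, mid length.
- chisel_tip (a point): Cutting edge of a carving chisel, 200 mm long, that lies on the bench with its wooden handle towards the robot; bystander.
- gouge_tip (a point): Cutting edge of a narrow gouge, 210 mm long, that lies on the bench with its wooden handle towards the robot; bystander.
- sanding_block: Cork sanding block 77 x 57 x 32 mm; bystander. Origin: centre of the underside.
- mallet: Round wooden carver's mallet standing on its head, 88 mm diameter, 195 mm high; bystander. Origin: centre of the underside.
- glue_bottle: White glue bottle, 62 mm diameter, 170 mm high; bystander. Origin: centre of the underside.
- wax_tin: Flat round wax tin, 95 mm diameter, 42 mm high; bystander. Origin: centre of the underside.
- try_square: Try square, wooden stock 130 mm, steel blade 190 mm, lying on the bench; bystander. Origin: middle of the stock's underside.

How it is judged:
On the way, in this order (a step that is already met when the one before it is completed fails the run):
1. the cap is unlocked and lifted off the neck (z of cap in the frame of jug above 0.18 m), for 0.1 s.
2. the cap lies flat in the drip tray, open side down, let go (z of cap in the frame of tray between -0.001 and 0.006 m and angle between cap's own z axis and vertical below 0.1 rad and x of cap in the frame of tray between -0.06 and 0.06 m and y of cap in the frame of tray between -0.09 and 0.09 m and contact force between the fingers and cap below 0.1 N), for 0.2 s.
At the end, for the whole second after the job is handed in: The cap lies flat (0.1 rad), open side down, on the tray's floor (within 3 mm). The funnel rests on its cone in the jug's mouth: stem end within 12 mm of the jug's axis, 110 to 124 mm above its underside, upright within 0.17 rad. Both are let go and at rest (0.02 m/s) (z of cap in the frame of tray between -0.001 and 0.006 m and angle between cap's own z axis and vertical below 0.1 rad and x of cap in the frame of tray between -0.06 and 0.06 m and y of cap in the frame of tray between -0.09 and 0.09 m and linear speed of each of cap, funnel below 0.02 m/s and horizontal distance between funnel and jug_mouth below 0.012 m and z of funnel in the frame of jug between 0.11 and 0.124 m and angle between funnel's own z axis and vertical below 0.17 rad); the robot touches nothing.
It fails at once if the cap is torn off its catches by force: pulled up 4 mm or more while still locked, or forced round by more than 0.25 rad without being pressed down 5 mm ((horizontal distance between cap and jug below 0.015 m and angle between the x axis of cap and the x axis of jug, either way round below 0.6 rad and z of cap in the frame of jug between 0.159 and 0.167 m) or (horizontal distance between cap and jug below 0.015 m and angle between the x axis of cap and the x axis of jug, either way round between 0.25 and 0.75 rad and z of cap in the frame of jug between 0.15 and 0.16 m)).
It fails at once if the cap is dropped: let go more than 22 mm above the tray's floor, off the jug (contact force between the fingers and cap below 0.05 N and z of cap in the frame of tray above 0.025 m and horizontal distance between cap and jug above 0.035 m).
It fails at once if the funnel is dropped: let go with its stem end more than 25 mm above its seated height in the jug (contact force between the fingers and funnel below 0.05 N and height (world z) of funnel above 0.142 m).
It fails at once if a bystander is moved by more than 30 mm, or the mallet or glue bottle is knocked over (distance of any of brush, chisel_tip, gouge_tip, sanding_block, mallet, glue_bottle, wax_tin, try_square from where it was at the start of the episode above 0.03 m or angle between any of mallet, glue_bottle's own z axis and vertical above 0.5 rad).
It fails at once if the tin is knocked over or shifted by more than 60 mm (distance of tin from where it was at the start of the episode above 0.06 m or angle between tin's own z axis and vertical above 0.6 rad).
It also fails if it takes over 64 s, if anything falls off the work surface, if the arm or the gripper's body presses on something with over 40 N, if the wrist force passes 120 N, or if a joint passes its speed limit or range.

ROBOT

A 6-joint arm with a two-finger parallel gripper is mounted at the origin on the work surface. World frame = base frame: x ahead of the robot, y to its left, z up, the work surface at z = 0. Lengths are in m, angles in rad, forces in N, time in s.
With the tool pointing down it reaches from about 0.425 to 0.95 m from the base axis. Payload 3.5 kg.
Tool frame: the origin (TCP) lies at the very end of the fingers, on their centre line; the grasp point (between the pads) lies 19 mm behind it; z points along the fingers, y is the direction in which the jaws open and shut (so a half turn about z gives the same grasp; the last joint's range is limited). The gripper opens to 85 mm and grips with 20 to 120 N. Pads are 22 mm wide; open, the fingers measure 114 mm over their backs; the gripper's body (76 mm by 85 mm) begins 54 mm behind the grasp point. The pads swing forward as they close: fully open they stand 13 mm farther back than shut.
Start: joints at [1.134, 0.286, 1.577, -0, 1.279, -0.15], TCP at [0.191, 0.647, 0.231] pointing down, gripper open.
Joint ranges: [-2.77, 2.77], [-0.9, 2.22], [0.21, 2.48], [-1.53, 4.67], [0.24, 2.81], [-2.84, 2.84]. Speed limits (rad/s): [2.79, 2.79, 3.14, 3.14, 3.14, 3.14].

INTERFACE

Orientations are given as a unit quaternion [x, y, z, w].
In Python, from plant import get_state, vision, ctrl, cut_out gives the robot as it stands.
- The arm moves only by the tool jog_arm, never from a script. Its argument "commands" is text: rows parted by semicolons, each of 6 numbers parted by spaces: the shift along the world's x, y, z in m, then the turn, a rotation vector about the world's x, y, z in rad. A call has 1 to 20 rows; each row is the pose to reach, as a shift and turn from the pose commanded when the call began; what a row does not reach only later rows make up. A row lasts 1/8 s, in which the tool goes at most 62.5 mm and 10.7 degrees, less where a joint would pass 70% of its speed; a pose out of reach is approached as far as the arm can. A call with a gripper value outside its range is refused whole. "gripper" is the opening in per cent of the stroke, from 0 (shut) to 100 (fully open), set as the call begins (left out, the last holds). The fingers move at their own pace and stop on an object; "grip_force" is the grip in N (left out, the last holds). Time passes only in rows, so rows that repeat a pose let the fingers close. It gives the time, the measured TCP pose, the force and the opening at its end, in the units of the state.
- get_state(): the state, without advancing time (a new reading comes with each control period).
- vision.read_camera(name): name is "scene" or "top" or "wrist"; returns a dict with "frame" (384x512x3 uint8, red, green, blue), "z_map" (384x512 float32, m along the optical axis (not along the pixel's ray), 0 where there is no reading), "fx", "fy", "cx", "cy" (pixels), "R" (3x3) and "t" (3): a world point X has camera coordinates R X + t. Camera axes: x right, y down, z forward; pixel columns grow to the right and rows downward; lengths in m; the calibration is good to about 2 mm. A picture is of the moment at which its call begins.
- ctrl.sign_off(): hands the job in, once; it reports no verdict.
Trained networks look in the newest picture that a camera, given by its name, has taken for a name from the list of things; names that differ only in an ending like _2 or _b are one class to them, and where a whole thing is asked for, a point or a joint stands for the part that bears it (a point fixed in the world has none). Each returns a list of dicts, best first, with "conf" (0 to 1); they miss things now and then, are a little off and sometimes report something else, mostly with a low value. They report only what shows in the picture. A call takes as long as a camera call.
- cut_out(camera, query): "pixels" (384x512 bool, what is visible of it) and "box" ([centre column, centre row, width, height] in pixels, round what is visible of it).
The state is a dict: "time": time; "qpos": joint angles; "dq": joint speeds; "joint_efforts": joint torques, N m; "eef_pos": TCP position; "tcp_rot": TCP orientation; "contact_force": force on the tool from outside, world axes, zero at the start; "wrist_torque": the same for the moment, N m; "opening": opening from 0.0 (shut) to 1.0 (fully open).
Only numpy, scipy, OpenCV 4.12 (cv2) and the standard library are available. Lean on these libraries where they do the work, as an engineer would, in place of code of your own. Each camera call takes 0.05 s, during which the arm holds its last target.

## Working session

There is one attempt and no reset: what is moved stays moved. The work goes in short steps, Python scripts to look and compute and a tool call to move; the robot and the scene stay as the last step left them, time stands still between calls to the robot, and variables do not carry over. Pictures are saved under pics/ and viewed, and the job is handed in when it is done.

Besides the shell and the picture viewer there is one more tool, called after "Request:" as a command line: name --argument value ..., lists and objects as JSON in quotes. jog_arm: Moves the arm, as the interface text tells. Its arguments: {"type":"object","properties":{"commands":{"type":"string"},"gripper":{"type":"number"},"grip_force":{"type":"number"}},"required":["commands"]}

```bash
mkdir -p pics; ls
cat > h.py <<'E'
import numpy as np, cv2
from plant import get_state, vision, ctrl, cut_out
def snap(name,fn):
    c=vision.read_camera(name); cv2.imwrite('pics/'+fn,c['frame'][:,:,::-1]); return c
def pts(c,mask=None):
    z=c['z_map']; v,u=np.nonzero((z>0)&(mask if mask is not None else True))
    d=z[v,u]; X=np.stack([(u-c['cx'])/c['fx']*d,(v-c['cy'])/c['fy']*d,d],1)
    return (X-c['t'])@c['R'], u, v
def proj(c,P):
    q=c['R']@np.asarray(P)+c['t']; return q[0]/q[2]*c['fx']+c['cx'], q[1]/q[2]*c['fy']+c['cy']
E
python3 - <<'E'
from h import *
print(get_state())
for n in ['scene','top','wrist']:
    c=snap(n,n+'0.png'); print(n,c['fx'],(-c['R'].T@c['t']).round(3),c['R'].round(2).tolist())
    np.savez(n+'0.npz',**c)
    for q in ['jug','cap','tray','tin','funnel','mallet','glue_bottle','chisel_tip','gouge_tip','brush','sanding_block','wax_tin','try_square']:
        for r in cut_out(n,q)[:2]:
            P,u,v=pts(c,r['pixels'])
            if len(P): print(q,round(r['conf'],2),np.round(r['box']).tolist(),'med',np.median(P,0).round(3),'lo',np.percentile(P,3,axis=0).round(3),'hi',np.percentile(P,97,axis=0).round(3))
print(get_state()['time'])
E
```

```text
pics
{'time': 0.0, 'qpos': array([ 1.13398349e+00,  2.87176798e-01,  1.57817795e+00,  7.35734938e-06,
        1.27859744e+00, -1.49998922e-01]), 'dq': array([ 4.61124872e-05,  8.34809293e-04,  4.47085562e-04, -1.44348902e-03,
       -3.88878316e-04,  2.84220977e-04]), 'joint_efforts': array([-2.50915737e-04, -4.05982876e+01, -2.92627949e+01, -1.25187598e-04,
        5.88001116e-03,  8.79001192e-06]), 'eef_pos': array([0.19064427, 0.64683372, 0.22993924]), 'tcp_rot': array([ 1.42916874e-01,  9.89733992e-01, -1.12832858e-03, -3.44575820e-04]), 'contact_force': array([-0.69313999,  0.13413954,  0.14556538]), 'wrist_torque': array([-0.067902  ,  0.00508209, -0.00272395]), 'opening': 1.0009338485517476}
scene 455.63856470421143 [ 1.363 -0.492  1.251] [[0.59, 0.81, -0.02], [0.61, -0.46, -0.64], [-0.53, 0.37, -0.77]]
jug 0.85 [249.0, 210.0, 52.0, 58.0] med [ 0.644 -0.028  0.087] lo [ 0.534 -0.072  0.005] hi [0.686 0.044 0.145]
cap 0.7 [246.0, 184.0, 21.0, 16.0] med [ 0.609 -0.003  0.187] lo [ 0.578 -0.025  0.159] hi [0.626 0.025 0.193]
tray 0.69 [138.0, 216.0, 23.0, 24.0] med [ 0.445 -0.314
[... 3137 characters left out ...]
hi [ 0.421 -0.09   0.029]
sanding_block 0.8 [265.0, 249.0, 20.0, 23.0] med [0.408 0.009 0.032] lo [ 0.369 -0.018  0.   ] hi [0.444 0.035 0.038]
wax_tin 0.67 [370.0, 159.0, 29.0, 27.0] med [ 0.701 -0.338  0.044] lo [ 0.661 -0.382  0.019] hi [ 0.743 -0.299  0.05 ]
try_square 0.68 [145.0, 152.0, 52.0, 60.0] med [0.706 0.379 0.012] lo [ 0.65   0.338 -0.001] hi [0.831 0.49  0.022]
wrist 317.5791933797437 [0.115 0.67  0.375] [[0.28, 0.96, 0.0], [0.91, -0.27, 0.31], [0.3, -0.09, -0.95]]
tray 0.8 [80.0, 375.0, 28.0, 17.0] med [0.456 0.289 0.004] lo [0.445 0.264 0.002] hi [0.469 0.308 0.005]
brush 0.23 [77.0, 377.0, 31.0, 15.0] med [0.457 0.29  0.004] lo [0.446 0.265 0.002] hi [0.469 0.307 0.005]
2.1
```

View pictures.

Run:
```python
import cv2
a=cv2.imread('pics/top0.png')[90:330,110:430]; cv2.imwrite('pics/top0z.png',cv2.resize(a,None,fx=2.4,fy=2.4,interpolation=2))
a=cv2.imread('pics/scene0.png')[120:340,100:400]; cv2.imwrite('pics/scene0z.png',cv2.resize(a,None,fx=2.6,fy=2.6,interpolation=2))
```

```text
(no output)
```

View pics/top0z.png

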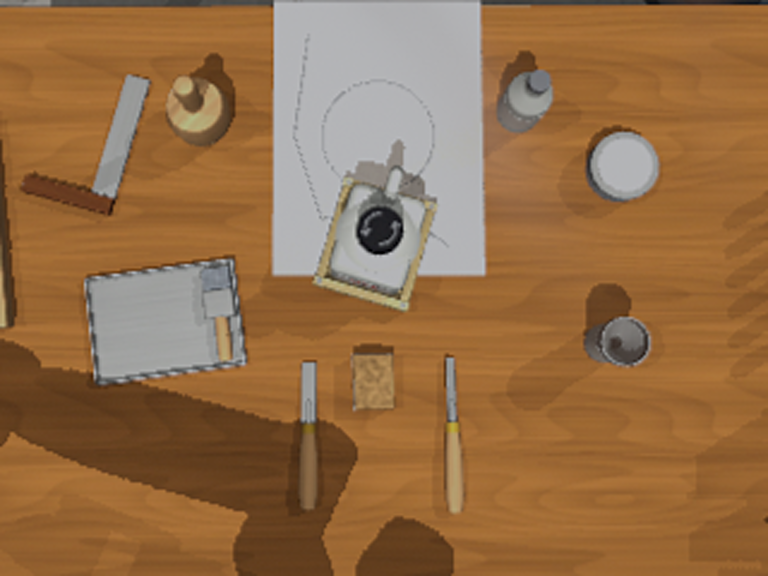

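View pics/scene0z.png

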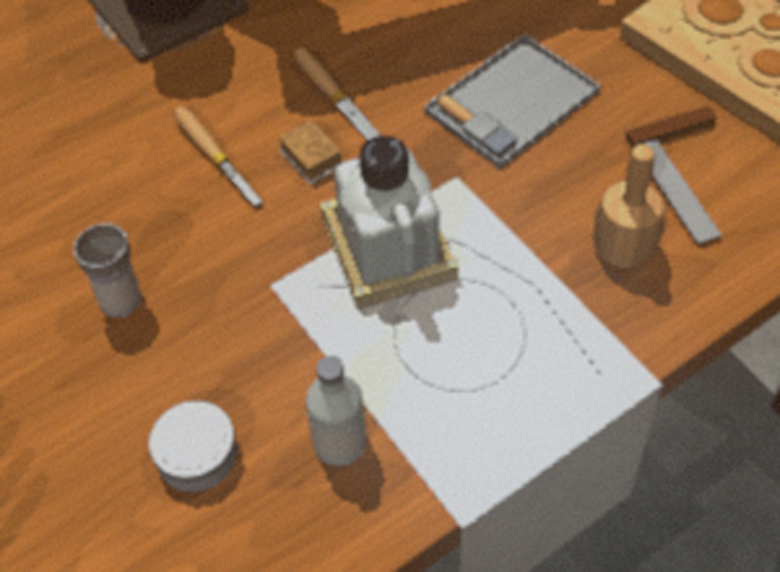

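The top picture (zoomed) shows the cap at (380,229), the tray at (165,320) with the brush at its right end, and the funnel in the tin at (622,342). The handle points to +x, slightly towards -y. Next I bring the wrist camera over the cap.

Request:
jog_arm --commands "0.1 -0.15 0.09 0 0 -0.2;0.409 -0.647 0.09 0 0 -0.76;0.409 -0.647 0.09 0 0 -0.76;0.409 -0.647 0.09 0 0 -0.76;0.409 -0.647 0.09 0 0 -0.76;0.409 -0.647 0.09 0 0 -0.76;0.409 -0.647 0.09 0 0 -0.76;0.409 -0.647 0.09 0 0 -0.76;0.409 -0.647 0.09 0 0 -0.76;0.409 -0.647 0.09 0 0 -0.76;0.409 -0.647 0.09 0 0 -0.76;0.409 -0.647 0.09 0 0 -0.76;0.409 -0.647 0.09 0 0 -0.76;0.409 -0.647 0.09 0 0 -0.76;0.409 -0.647 0.09 0 0 -0.76;0.409 -0.647 0.09 0 0 -0.76;0.409 -0.647 0.09 0 0 -0.76;0.409 -0.647 0.09 0 0 -0.76" --gripper 100

```text
time: 4.35
eef_pos: [0.5997, 0.0011, 0.3215]
tcp_rot: [0.499, 0.866, 0.0, 0.0]
contact_force: [0.6, 0.5, 0.1]
opening: 0.997
```

Run:
```python
from h import *
s=get_state(); print(s['time'],s['eef_pos'],s['tcp_rot'],s['qpos'],s['contact_force'])
c=snap('wrist','w1.png'); np.savez('w1.npz',**c); print((-c['R'].T@c['t']).round(3),c['R'].round(2).tolist())
for q in ['cap','jug']:
    for r in cut_out('wrist',q)[:2]:
        P,u,v=pts(c,r['pixels']); print(q,round(r['conf'],2),np.round(r['box']).tolist(),np.median(P,0).round(3),np.percentile(P,3,axis=0).round(3),np.percentile(P,97,axis=0).round(3))
        if q=='cap':
            T=P[abs(P[:,2]-np.percentile(P[:,2],80))<.006][:,:2].astype(np.float32); print('top circ',cv2.minEnclosingCircle(T), T.mean(0), len(T))
```

```text
4.35 [0.59968301 0.00110583 0.32148527] [4.99395928e-01 8.66373878e-01 4.92487100e-05 9.43823727e-05] [-1.67226637e-01  6.59086670e-02  1.66489895e+00  2.69455405e-05
  1.41057379e+00 -6.92224467e-01] [0.58294417 0.46939841 0.1398041 ]
[0.56  0.07  0.465] [[0.87, 0.5, 0.0], [0.48, -0.82, 0.31], [0.16, -0.27, -0.95]]
cap 0.62 [255.0, 162.0, 65.0, 65.0] [0.596 0.009 0.192] [ 0.571 -0.018  0.169] [0.622 0.034 0.194]
top circ ((0.5978524088859558, 0.005821811500936747), 0.029182203114032745) [0.59699905 0.00702084] 3139
jug 0.94 [256.0, 141.0, 156.0, 157.0] [0.58  0.029 0.128] [ 0.521 -0.043  0.012] [0.676 0.077 0.157]
jug 0.33 [170.0, 8.0, 31.0, 16.0] [0.424 0.095 0.007] [0.405 0.089 0.001] [0.434 0.107 0.009]
```

View pics/w1.png

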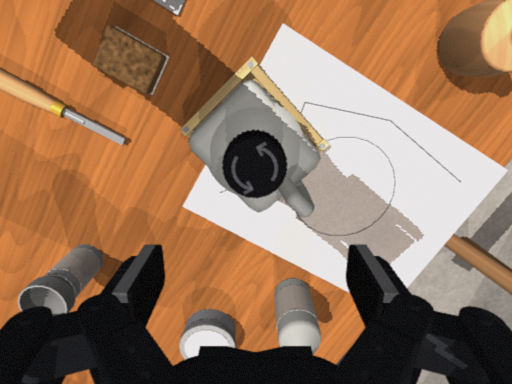

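The wrist picture shows the cap at (255,162), with the handle running from there to (303,208), so the jug yaw is about -14°. The cap centre is about (0.598, 0.0055) with its top at z ≈ 0.192, and two views agree. I turn the jaws slightly further from the handle and descend.

Request:
jog_arm --commands "-0.0015 0.0055 -0.04 0 0 0.14;-0.0015 0.0055 -0.08 0 0 0.14;-0.0015 0.0055 -0.1 0 0 0.14;-0.0015 0.0055 -0.1 0 0 0.14;-0.0015 0.0055 -0.12 0 0 0.14;-0.0015 0.0055 -0.135 0 0 0.14;-0.0015 0.0055 -0.15 0 0 0.14;-0.0015 0.0055 -0.165 0 0 0.14;-0.0015 0.0055 -0.165 0 0 0.14;-0.0015 0.0055 -0.165 0 0 0.14"

```text
time: 5.75
eef_pos: [0.5987, 0.0059, 0.1566]
tcp_rot: [0.438, 0.899, 0.0, 0.0]
contact_force: [-0.0, -0.8, -0.5]
opening: 0.999
```

Run:
```python
from h import *
s=get_state(); print(s['time'],s['eef_pos'],s['contact_force'])
c=snap('wrist','w2.png')
```

```text
5.75 [0.59872707 0.005901   0.15664814] [-0.00443815 -0.81945074 -0.50099502]
```

View pics/w2.png

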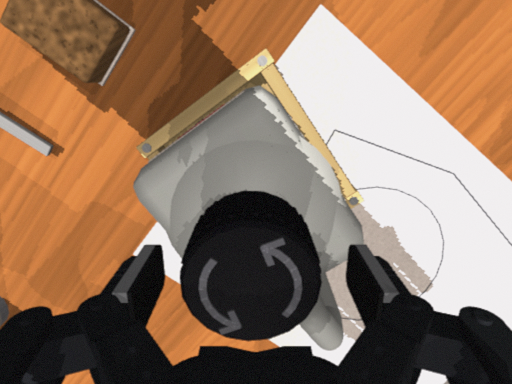

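The cap (181–321 px) sits centred between the jaws (162–350 px), so I close on it.

Request:
jog_arm --commands "0 0 0 0 0 0;0 0 0 0 0 0;0 0 0 0 0 0;0 0 0 0 0 0;0 0 0 0 0 0;0 0 0 0 0 0;0 0 0 0 0 0" --gripper 0 --grip_force 80

```text
time: 6.68
eef_pos: [0.5981, 0.0053, 0.1579]
tcp_rot: [0.438, 0.899, -0.001, -0.0]
contact_force: [-3.4, -2.0, 5.4]
opening: 0.663
```

Request:
jog_arm --commands "0 0 -0.002 0 0 0;0 0 -0.004 0 0 0;0 0 -0.006 0 0 0;0 0 -0.008 0 0 0;0 0 -0.01 0 0 0;0 0 -0.01 0 0 0;0 0 -0.01 0 0 0"

```text
time: 7.55
eef_pos: [0.5982, 0.0053, 0.1502]
tcp_rot: [0.438, 0.899, -0.001, -0.0]
contact_force: [-8.0, -1.0, 13.7]
opening: 0.66
```

Run:
```python
from h import *
s=get_state(); print(s['time'],s['eef_pos'],s['contact_force'],s['wrist_torque'],s['opening'])
```

```text
7.55 [0.59822649 0.00530652 0.15016648] [-8.02229707 -1.00654635 13.66103487] [-0.25491187  1.40264934  0.01722228] 0.6603018553392905
```

Request:
jog_arm --commands "-0.0005 0 -0.001 0 0 0;-0.001 0 -0.002 0 0 0;-0.0015 0 -0.004 0 0 0;-0.0015 0 -0.005 0 0 0;-0.0015 0 -0.005 0 0 0;-0.0015 0 -0.005 0 0 0"

```text
time: 8.3
eef_pos: [0.5983, 0.0053, 0.1471]
tcp_rot: [0.438, 0.899, -0.0, 0.002]
contact_force: [-7.3, 0.3, 16.9]
opening: 0.66
```

Run:
```python
from h import *
s=get_state(); print(s['time'],s['eef_pos'],s['contact_force'],s['wrist_torque'],s['opening'])
c=snap('wrist','w3.png');snap('scene','s3.png')
a=cv2.imread('pics/s3.png')[120:270,180:330]; cv2.imwrite('pics/s3z.png',cv2.resize(a,None,fx=4,fy=4,interpolation=2))
```

```text
8.3 [0.59833265 0.00532317 0.14712871] [-7.32612718  0.34605382 16.87096666] [-0.12322229  1.32163392 -0.04411364] 0.6597664210825166
```

View pics/w3.png

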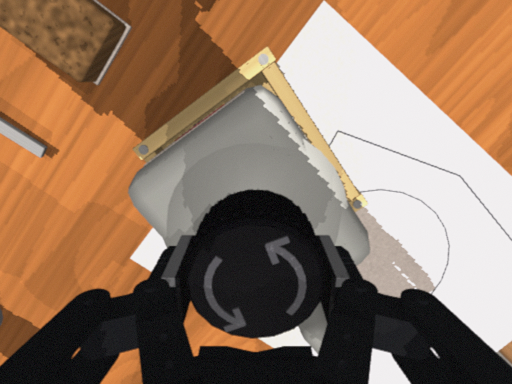

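View pics/s3z.png

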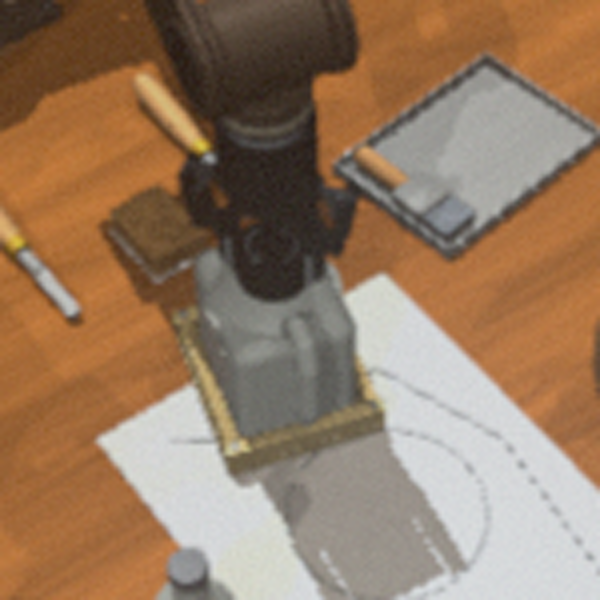

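The wrist force is 16.9 N, which puts the cap about 9 mm down and clear of its catches. The wrist picture shows the cap squarely between the jaws at (258,263). I turn it counter-clockwise, first part.

Request:
jog_arm --commands "0 0 -0.001 0 0 0.05;0 0 -0.001 0 0 0.12;0 0 -0.001 0 0 0.2;0 0 -0.001 0 0 0.28;0 0 -0.001 0 0 0.36;0 0 -0.001 0 0 0.36"

```text
time: 9.15
eef_pos: [0.5988, 0.0054, 0.1466]
tcp_rot: [0.27, 0.963, -0.0, 0.002]
contact_force: [-7.4, 0.5, 18.8]
opening: 0.668
```

Run:
```python
from h import *
s=get_state(); print(s['time'],s['eef_pos'],s['contact_force'],s['wrist_torque'],s['opening'])
snap('wrist','w4.png')
```

```text
9.15 [0.59877404 0.00539317 0.14658775] [-7.41331336  0.53172025 18.75250972] [-0.15833046  1.22360531  0.00979608] 0.6682177697259947
```

View pics/w4.png

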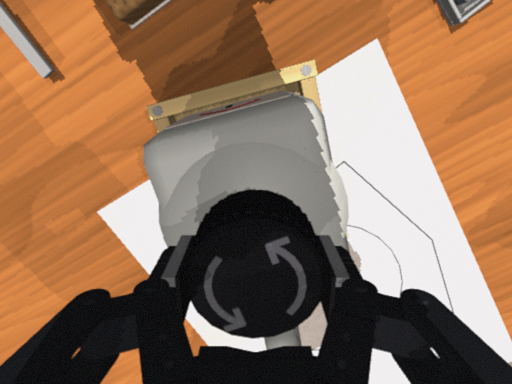

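The arrows keep their place relative to the jaws while the caddy turned in view, so the cap turns with the gripper. I continue.

Request:
jog_arm --commands "0 0 0 0 0 0.1;0 0 0 0 0 0.22;0 0 0 0 0 0.34;0 0 0 0 0 0.46;0 0 0 0 0 0.58;0 0 0 0 0 0.7;0 0 0 0 0 0.82;0 0 0 0 0 0.94;0 0 0 0 0 1.04;0 0 0 0 0 1.04;0 0 0 0 0 1.04"

```text
time: 10.58
eef_pos: [0.5989, 0.0062, 0.1466]
tcp_rot: [-0.245, 0.97, -0.001, 0.002]
contact_force: [-7.4, 2.3, 18.9]
opening: 0.664
```

Run:
```python
from h import *
s=get_state(); print(s['time'],s['eef_pos'],s['contact_force'],s['wrist_torque'],s['opening'],s['qpos'])
snap('wrist','w5.png')
```

```text
10.575 [0.59885953 0.00622163 0.14655876] [-7.43398304  2.3002113  18.9322096 ] [0.19502292 1.10516431 0.2220514 ] 0.6639777307697928 [-1.59064456e-01  2.01121764e-01  1.84141354e+00  4.47690666e-04
  1.09421707e+00 -2.22459783e+00]
```

View pics/w5.png

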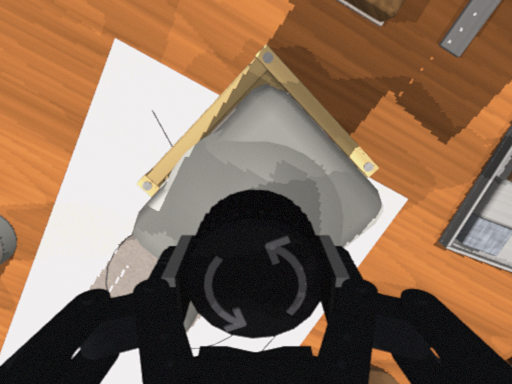

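Request:
jog_arm --commands "0 0 0.005 0 0 0;0 0 0.01 0 0 0;0 0 0.018 0 0 0;0 0 0.026 0 0 0;0 0 0.035 0 0 0;0 0 0.045 0 0 0;0 0 0.06 0 0 0;0 0 0.075 0 0 0;0 0 0.1 0 0 0;0 0 0.1 0 0 0"

```text
time: 11.88
eef_pos: [0.5985, 0.0057, 0.2438]
tcp_rot: [-0.244, 0.97, -0.001, 0.003]
contact_force: [0.6, 0.7, -0.9]
opening: 0.667
```

Run:
```python
from h import *
s=get_state(); print(s['time'],s['eef_pos'],s['contact_force'],s['opening'])
w=snap('wrist','w6.png'); c=snap('scene','s6.png')
a=cv2.imread('pics/s6.png')[90:270,160:340]; cv2.imwrite('pics/s6z.png',cv2.resize(a,None,fx=3.3,fy=3.3,interpolation=2))
for q in ['tray','brush','cap']:
  for n,cc in [('wrist',w),('scene',c)]:
    for r in cut_out(n,q)[:1]:
        P,u,v=pts(cc,r['pixels']); print(n,q,round(r['conf'],2),np.median(P,0).round(3),np.percentile(P,3,axis=0).round(3),np.percentile(P,97,axis=0).round(3))
# tray from top0
t=dict(np.load('top0.npz'))
P,u,v=pts(t); m=(P[:,0]>.38)&(P[:,0]<.6)&(P[:,1]>.17)&(P[:,1]<.43)&(P[:,2]>.012)&(P[:,2]<.03)
f=t['frame'][v,u]
print(m.sum()); print(cv2.minAreaRect(P[m][:,:2].astype(np.float32)))
t=dict(np.load('scene0.npz'))
P,u,v=pts(t); m=(P[:,0]>.38)&(P[:,0]<.6)&(P[:,1]>.17)&(P[:,1]<.43)&(P[:,2]>.008)&(P[:,2]<.03)
print(m.sum()); print(cv2.minAreaRect(P[m][:,:2].astype(np.float32)))
```

```text
11.875 [0.59849619 0.00569981 0.24381811] [ 0.63313983  0.65434073 -0.93119937] 0.6665634903562311
scene tray 0.86 [0.482 0.312 0.001] [ 0.411  0.192 -0.005] [0.57  0.397 0.012]
wrist brush 0.63 [0.512 0.217 0.023] [0.442 0.204 0.011] [0.562 0.244 0.026]
scene brush 0.72 [0.52  0.214 0.018] [0.445 0.2   0.006] [0.564 0.239 0.024]
wrist cap 0.63 [0.59  0.001 0.278] [ 0.569 -0.022  0.252] [0.62  0.028 0.279]
scene cap 0.71 [0.62  0.004 0.27 ] [ 0.593 -0.014  0.24 ] [0.627 0.026 0.276]
525
((0.49020397663116455, 0.29888588190078735), (0.1496926248073578, 0.21032507717609406), 7.557294845581055)
434
((0.49239662289619446, 0.2964257597923279), (0.1531102955341339, 0.21451380848884583), 7.898527145385742)
```

View pics/s6z.png

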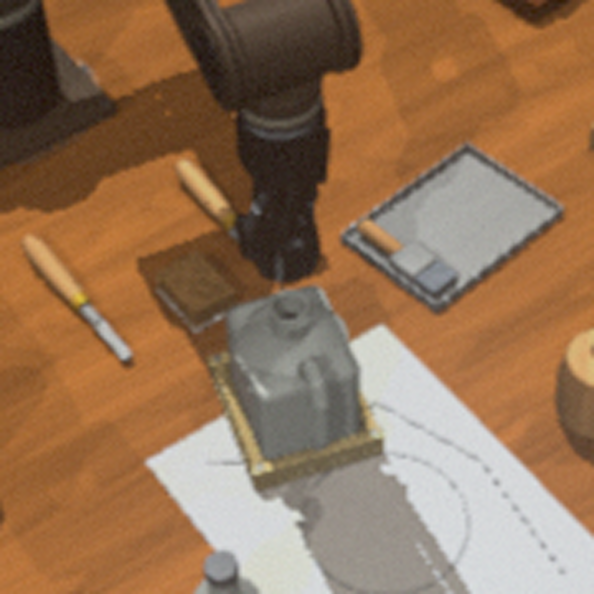

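View pics/w6.png

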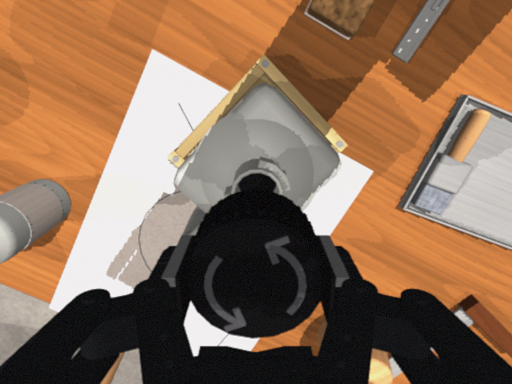

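The cap is off: the neck shows bare in the scene picture at (292,305), and the cap is in the jaws. The tray centre is (0.491, 0.298) with yaw 7.7°, and both views agree within 3 mm. The free point is then about (0.487, 0.331), and I carry the cap there.

Request:
jog_arm --commands "-0.01 0.03 0 0 0 0;-0.028 0.08 0 0 0 0;-0.045 0.13 0 0 0 0;-0.062 0.18 -0.01 0 0 0;-0.08 0.23 -0.03 0 0 0;-0.096 0.28 -0.06 0 0 0;-0.108 0.315 -0.1 0 0 0;-0.1115 0.325 -0.14 0 0 0;-0.1115 0.325 -0.18 0 0 0;-0.1115 0.325 -0.2 0 0 0;-0.1115 0.325 -0.21 0 0 0;-0.1115 0.325 -0.21 0 0 0;-0.1115 0.325 -0.21 0 0 0"

```text
time: 13.9
eef_pos: [0.4868, 0.3313, 0.032]
tcp_rot: [-0.244, 0.97, 0.0, 0.002]
contact_force: [0.0, -0.0, -0.7]
opening: 0.662
```

Run:
```python
from h import *
s=get_state(); print(s['time'],s['eef_pos'],s['tcp_rot'],s['contact_force'],s['opening'])
w=snap('wrist','w7.png'); c=snap('scene','s7.png')
a=cv2.imread('pics/s7.png')[90:270,220:400]; cv2.imwrite('pics/s7z.png',cv2.resize(a,None,fx=3.3,fy=3.3,interpolation=2))
P,u,v=pts(w); 
m=(abs(P[:,0]-s['eef_pos'][0])<.015)&(abs(P[:,1]-s['eef_pos'][1])<.015)&(P[:,2]<.12)
print('cap top',np.median(P[m],0)); 
A=np.c_[P[m][:,:2],np.ones(m.sum())]; k=np.linalg.lstsq(A,P[m][:,2],rcond=None)[0]; print('slope',k)
m=(P[:,0]>.43)&(P[:,0]<.54)&(P[:,1]>.25)&(P[:,1]<.38)&(P[:,2]<.012); print('floor',np.median(P[m][:,2]),m.sum())
```

```text
13.9 [0.48677982 0.33130782 0.03204008] [-2.43929666e-01  9.69791659e-01  2.74470586e-04  1.54298481e-03] [ 0.00118644 -0.03686484 -0.69818403] 0.6615314040107837
cap top [0.48059073 0.32904107 0.06697154]
slope [-1.49854127 -0.71149967  1.04354699]
floor 0.004204081945060946 26800
```

View pics/w7.png

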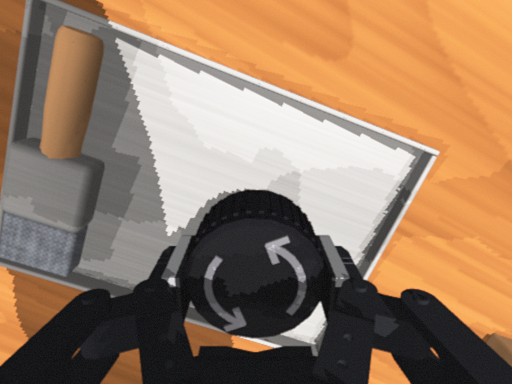

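View pics/s7z.png

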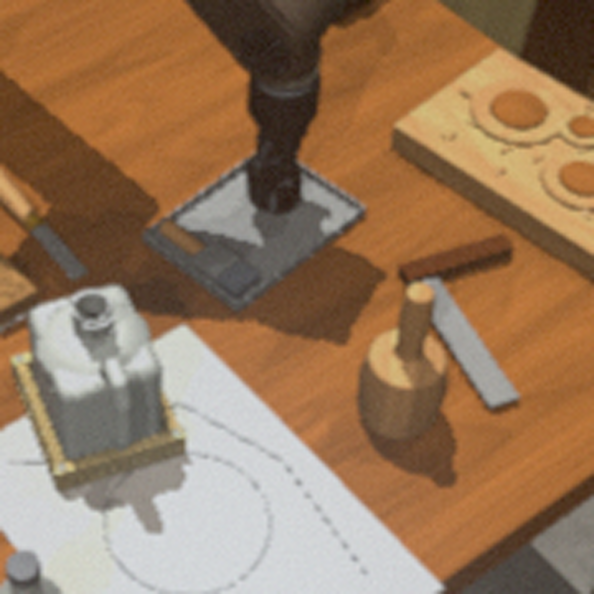

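The wrist picture shows the cap over the free floor at (257,265), clear of the brush and walls. I lower it gently.

Request:
jog_arm --commands "0 0 -0.008 0 0 0;0 0 -0.016 0 0 0;0 0 -0.022 0 0 0;0 0 -0.026 0 0 0;0 0 -0.026 0 0 0;0 0 -0.026 0 0 0"

```text
time: 14.75
eef_pos: [0.4849, 0.3307, 0.006]
tcp_rot: [-0.244, 0.97, -0.001, -0.002]
contact_force: [-6.5, -2.9, 12.7]
opening: 0.663
```

Run:
```python
from h import *
s=get_state(); print(s['time'],s['eef_pos'],s['tcp_rot'],s['contact_force'],s['opening'])
w=snap('wrist','w8.png'); 
g=cv2.cvtColor(w['frame'],cv2.COLOR_RGB2GRAY)
yy,xx=np.mgrid[:384,:512]; M=(xx-257)**2+(yy-270)**2<42**2
P,u,v=pts(w,M); A=np.c_[P[:,:2]-P[:,:2].mean(0),np.ones(len(P))]; print('cap top',P.mean(0),np.linalg.lstsq(A,P[:,2],rcond=None)[0])
```

```text
14.75 [0.484877   0.33071832 0.00604159] [-2.44243715e-01  9.69712351e-01 -5.73690829e-04 -1.62324112e-03] [-6.49733638 -2.86453863 12.72327178] 0.6630645485811162
cap top [0.47825876 0.327506   0.04044865] [-0.01836319  0.00731138  0.04044865]
```

View pics/w8.png

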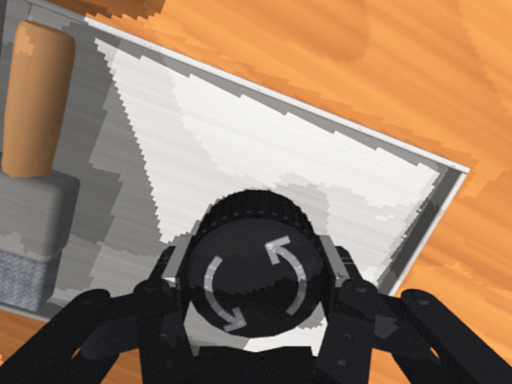

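The cap top is at 0.040 and tilted about 1°, so it is seated. I ease the load, then open.

Request:
jog_arm --commands "0.0005 0 0.001 0 0 0;0.001 0 0.002 0 0 0;0.001 0 0.002 0 0 0"

```text
time: 15.18
eef_pos: [0.4866, 0.331, 0.0062]
tcp_rot: [-0.244, 0.97, 0.0, 0.0]
contact_force: [-0.1, -0.1, 0.9]
opening: 0.659
```

Request:
jog_arm --commands "0 0 0 0 0 0;0 0 0 0 0 0;0 0 0 0 0 0;0 0 0 0 0 0;0 0 0 0 0 0;0 0 0 0 0 0" --gripper 90

```text
time: 15.92
eef_pos: [0.4864, 0.3309, 0.0063]
tcp_rot: [-0.244, 0.97, -0.0, 0.0]
contact_force: [-0.3, -0.4, -0.3]
opening: 0.902
```

Request:
jog_arm --commands "0 0 0.01 0 0 0;0 0 0.03 0 0 0;0 0 0.06 0 0 0;0 0 0.11 0 0 0;0 0 0.16 0 0 0;0 0 0.22 0 0 0;0 0 0.28 0 0 0;0 0 0.28 0 0 0" --gripper 100

```text
time: 16.92
eef_pos: [0.489, 0.3323, 0.2962]
tcp_rot: [-0.244, 0.97, 0.001, 0.008]
contact_force: [0.4, -0.1, 0.5]
opening: 1.001
```

Run:
```python
from h import *
s=get_state(); print(s['time'],s['eef_pos'],s['qpos'])
w=snap('wrist','w9.png')
for r in cut_out('wrist','cap')[:1]:
    P,u,v=pts(w,r['pixels']); T=P[P[:,2]>np.percentile(P[:,2],80)-.006]; A=np.c_[T[:,:2]-T[:,:2].mean(0),np.ones(len(T))]
    print(r['conf'],T.mean(0),np.linalg.lstsq(A,T[:,2],rcond=None)[0])
# neck centre of jug from this and scene
c=snap('scene','s9.png'); np.savez('s9.npz',**c); t=snap('top','t9.png'); np.savez('t9.npz',**t)
for n,cc in [('scene',c),('top',t)]:
  for q in ['funnel','tin']:
    for r in cut_out(n,q)[:1]:
        P,u,v=pts(cc,r['pixels']); print(n,q,round(r['conf'],2),np.round(r['box']),np.median(P,0).round(3))
        T=P[(P[:,2]>.108)&(P[:,2]<.13)&(abs(P[:,0]-.46)<.06)&(abs(P[:,1]+.32)<.06)][:,:2].astype(np.float32)
        if len(T)>5: print(len(T),cv2.minEnclosingCircle(T))
  P,u,v=pts(cc); m=(P[:,2]>.163)&(P[:,2]<.185)&(np.hypot(P[:,0]-.598,P[:,1]-.0055)<.035)
  print('neck',m.sum(),P[m].mean(0),cv2.minEnclosingCircle(P[m][:,:2].astype(np.float32)))
```

```text
16.925 [0.48902129 0.33226443 0.29623694] [ 4.25291300e-01  5.04166722e-02  1.72631788e+00  1.00248448e-05
  1.34868917e+00 -1.63895819e+00]
0.77 [0.48511743 0.33097527 0.04029637] [0.00528062 0.00094709 0.04029637]
scene funnel 0.85 [137. 218.  20.  20.] [ 0.445 -0.316  0.097]
84 ((0.46089011430740356, -0.31659790873527527), 0.03412976115942001)
scene tin 0.66 [145. 232.  21.  21.] [ 0.482 -0.322  0.043]
neck 77 [0.5984523  0.00181647 0.16741545] ((0.5980640649795532, 0.0038899555802345276), 0.025644825771450996)
top funnel 0.58 [370. 231.  19.  18.] [ 0.458 -0.323  0.088]
45 ((0.4577816426753998, -0.31305360794067383), 0.031244071200489998)
top tin 0.46 [145. 151.  49.  57.] [0.708 0.378 0.013]
neck 79 [0.59638792 0.00472972 0.17052806] ((0.5963855981826782, 0.004521921742707491), 0.02417880669236183)
```

View pics/w9.png

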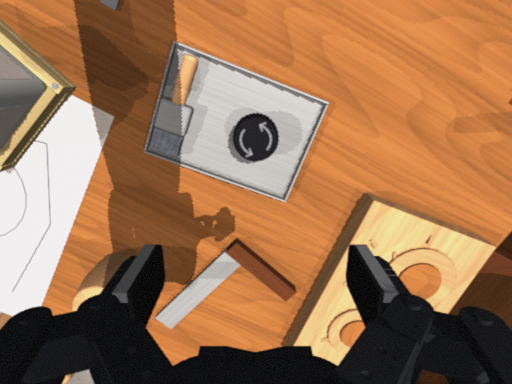

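The cap lies flat and let go at (0.485, 0.331), about (255,137) in the wrist picture. Next I go to the funnel.

Request:
jog_arm --commands "0.01 -0.05 0.01 0 0 -0.15;0.02 -0.11 0.01 0 0 -0.3;0.03 -0.17 0.01 0 0 -0.48;0.035 -0.23 0.01 0 0 -0.66;0.035 -0.29 0.01 0 0 -0.84;0.035 -0.35 0.01 0 0 -1.02;0.03 -0.41 0.01 0 0 -1.2;0.02 -0.47 0.01 0 0 -1.38;0.01 -0.53 0.01 0 0 -1.56;-0.01 -0.59 0.01 0 0 -1.74;-0.028 -0.646 0.01 0 0 -1.82;-0.028 -0.646 0.01 0 0 -1.82;-0.028 -0.646 0.01 0 0 -1.82;-0.028 -0.646 0.01 0 0 -1.82;-0.028 -0.646 0.01 0 0 -1.82"

```text
time: 19.2
eef_pos: [0.459, -0.3138, 0.2964]
tcp_rot: [0.615, 0.789, 0.0, 0.0]
contact_force: [-0.5, 0.4, -0.4]
opening: 1.001
```

Run:
```python
from h import *
s=get_state(); print(s['time'],s['eef_pos'],s['tcp_rot'],s['qpos'])
w=snap('wrist','w10.png'); np.savez('w10.npz',**w)
for q in ['funnel','tin']:
    for r in cut_out('wrist',q)[:1]:
        P,u,v=pts(w,r['pixels']); print(q,round(r['conf'],2),np.round(r['box']))
        if q=='funnel':
            z=np.percentile(P[:,2],95); T=P[(P[:,2]>z-.006)]; print(z,len(T),cv2.minEnclosingCircle(T[:,:2].astype(np.float32)), np.median(T,0))
            A=np.c_[T[:,:2]-T[:,:2].mean(0),np.ones(len(T))]; print(np.linalg.lstsq(A,T[:,2],rcond=None)[0])
```

```text
19.2 [ 0.4589735  -0.31382798  0.2963734 ] [6.14902097e-01 7.88603455e-01 3.42474347e-05 1.94540146e-05] [-7.82260177e-01 -2.11134468e-02  1.79837864e+00  7.42372077e-05
  1.36429703e+00 -1.02854810e+00]
funnel 0.66 [257. 160.  63.  61.]
0.11883862386089356 527 ((0.45974141359329224, -0.3136727213859558), 0.031903933733701706) [ 0.45836102 -0.31636617  0.1182266 ]
[-0.0048348   0.01079244  0.11781092]
tin 0.62 [255. 134.  32.  22.]
```

View pics/w10.png

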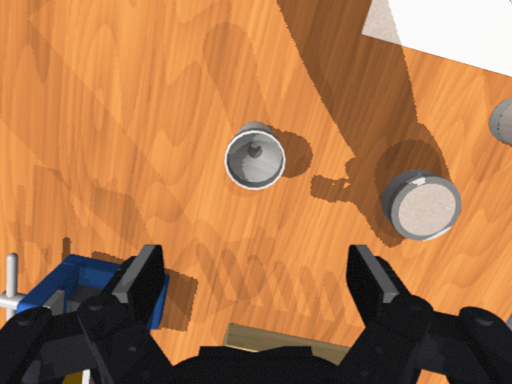

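The funnel rim is a clean ring at (256,160), centre (0.4597, -0.3137), top at 0.118, upright. The TCP is already over it, so I descend around the collar.

Request:
jog_arm --commands "0.0005 0 -0.05 0 0 0;0.0005 0 -0.1 0 0 0;0.0005 0 -0.14 0 0 0;0.0005 0 -0.165 0 0 0;0.0005 0 -0.185 0 0 0;0.0005 0 -0.2 0 0 0;0.0005 0 -0.213 0 0 0;0.0005 0 -0.213 0 0 0;0.0005 0 -0.213 0 0 0"

```text
time: 20.48
eef_pos: [0.4594, -0.3155, 0.0841]
tcp_rot: [0.616, 0.788, -0.0, 0.001]
contact_force: [0.0, -0.1, -0.1]
opening: 1.005
```

Run:
```python
from h import *
s=get_state(); print(s['time'],s['eef_pos'],s['contact_force'])
snap('wrist','w11.png')
```

```text
20.475 [ 0.45937267 -0.31547785  0.08408798] [ 0.01559618 -0.07568556 -0.12401801]
```

View pics/w11.png

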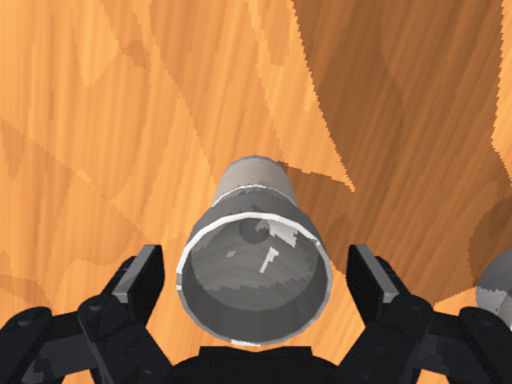

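The rim (178–330 px) is centred between the pads (162–350 px), so I close.

Request:
jog_arm --commands "0 0 0 0 0 0;0 0 0 0 0 0;0 0 0 0 0 0;0 0 0 0 0 0;0 0 0 0 0 0;0 0 0 0 0 0;0 0 0 0 0 0" --gripper 0 --grip_force 70

```text
time: 21.4
eef_pos: [0.4592, -0.3157, 0.0848]
tcp_rot: [0.616, 0.788, -0.0, 0.001]
contact_force: [-1.8, 0.6, 6.2]
opening: 0.738
```

Request:
jog_arm --commands "0 0 0.003 0 0 0;0 0 0.008 0 0 0;0 0 0.016 0 0 0;0 0 0.026 0 0 0;0 0 0.04 0 0 0;0 0 0.06 0 0 0;0 0 0.085 0 0 0;0 0 0.11 0 0 0;0 0 0.14 0 0 0;0 0 0.17 0 0 0;0 0 0.195 0 0 0;0 0 0.195 0 0 0;0 0 0.195 0 0 0"

```text
time: 23.02
eef_pos: [0.4585, -0.3147, 0.2775]
tcp_rot: [0.616, 0.788, 0.0, -0.001]
contact_force: [0.2, -0.4, -1.8]
opening: 0.735
```

Run:
```python
from h import *
s=get_state(); print(s['time'],s['eef_pos'],s['tcp_rot'],s['contact_force'],s['opening'])
w=snap('wrist','w12.png'); np.savez('w12.npz',**w); c=snap('scene','s12.png'); np.savez('s12.npz',**c)
a=cv2.imread('pics/s12.png')[130:280,60:260]; cv2.imwrite('pics/s12z.png',cv2.resize(a,None,fx=3.5,fy=3.5,interpolation=2))
```

```text
23.025 [ 0.45851831 -0.31469121  0.27745821] [ 6.15802127e-01  7.87900583e-01  7.75663385e-05 -6.37222720e-04] [ 0.17033218 -0.36599856 -1.7959273 ] 0.7353702379152045
```

View pics/w12.png

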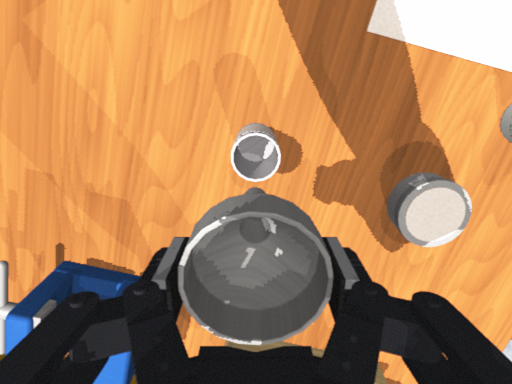

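View pics/s12z.png

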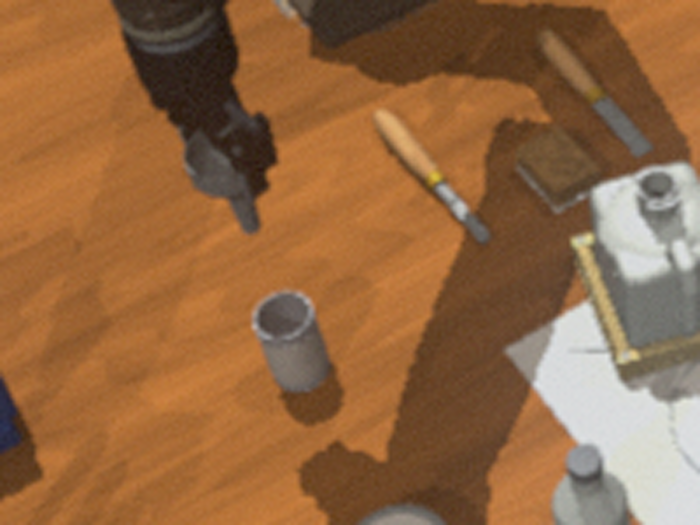

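The funnel hangs straight in the jaws, with its stem at (250,225) in the scene picture, and the tin stands unmoved. I carry the funnel over the jug.

Request:
jog_arm --commands "0.01 0.025 0.01 0 0 0;0.03 0.07 0.01 0 0 0;0.05 0.115 0.01 0 0 0;0.07 0.16 0.01 0 0 0;0.09 0.205 0.01 0 0 0;0.11 0.25 0.01 0 0 0;0.125 0.29 0.01 0 0 0;0.135 0.31 0.005 0 0 0;0.139 0.32 0 0 0 0;0.139 0.32 0 0 0 0;0.139 0.32 0 0 0 0;0.139 0.32 0 0 0 0"

```text
time: 24.62
eef_pos: [0.5979, 0.0039, 0.2787]
tcp_rot: [0.616, 0.787, 0.0, 0.0]
contact_force: [-0.9, -0.4, -1.5]
opening: 0.734
```

Run:
```python
from h import *
s=get_state(); print(s['time'],s['eef_pos'],s['tcp_rot'],s['contact_force'],s['opening'])
w=snap('wrist','w13.png'); np.savez('w13.npz',**w); c=snap('scene','s13.png'); np.savez('s13.npz',**c)
a=cv2.imread('pics/s13.png')[120:250,190:320]; cv2.imwrite('pics/s13z.png',cv2.resize(a,None,fx=4.5,fy=4.5,interpolation=2))
for n,cc in [('wrist',w),('scene',c)]:
  for r in cut_out(n,'funnel')[:1]:
    P,u,v=pts(cc,r['pixels']); print(n,r['conf'],np.round(r['box']),'minz',np.percentile(P[:,2],[1,3,97,99]))
    lo=P[P[:,2]<.24]; print('stem',len(lo),lo.mean(0) if len(lo) else '')
    T=P[P[:,2]>np.percentile(P[:,2],95)-.005]; print('rim',cv2.minEnclosingCircle(T[:,:2].astype(np.float32)))
```

```text
24.625 [0.59786272 0.00385201 0.2786783 ] [6.16392606e-01 7.87438930e-01 3.59822007e-05 2.91318557e-04] [-0.86932529 -0.35645393 -1.50358381] 0.7342124585594182
wrist 0.95 [256. 267. 158. 156.] minz [0.23504143 0.25437965 0.31271348 0.31311338]
stem 251 [ 0.60938426 -0.02319146  0.19278566]
rim ((0.5985947251319885, 0.005428791977465153), 0.032389964908361435)
scene 0.52 [242. 160.  20.  30.] minz [0.22100795 0.22525942 0.3101704  0.3109947 ]
stem 25 [0.59510936 0.00417238 0.21911998]
rim ((0.5964822769165039, -0.0050410255789756775), 0.03257589787244797)
```

View pics/w13.png

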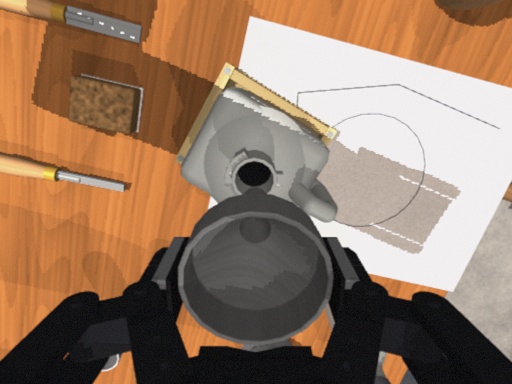

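View pics/s13z.png

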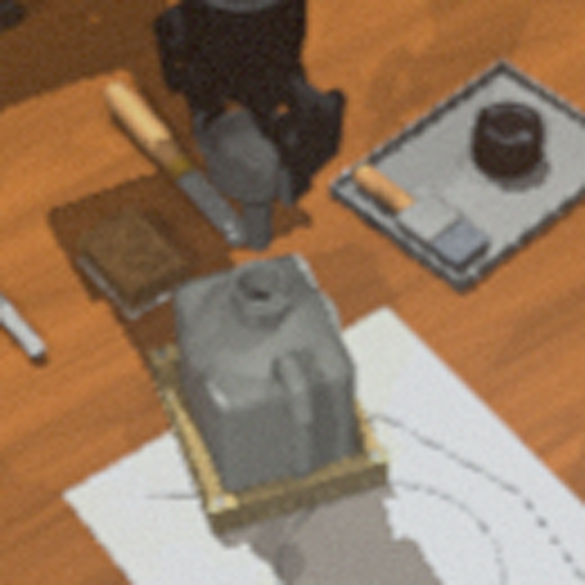

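Run:
```python
import numpy as np,cv2
w=dict(np.load('w13.npz'))
R,t=w['R'],w['t']
q=R@np.array([.598,.005,.172])+t; print('pred px',q[0]/q[2]*w['fx']+w['cx'],q[1]/q[2]*w['fy']+w['cy'])
a=w['frame'][130:230,200:310,::-1]; cv2.imwrite('pics/w13z.png',cv2.resize(a,None,fx=6,fy=6,interpolation=2))
for uv in [(254,174)]:
    d=R.T@np.array([(uv[0]-w['cx'])/w['fx'],(uv[1]-w['cy'])/w['fy'],1]);o=-R.T@t; print(o+d*(.172-o[2])/d[2])
```

```text
pred px 254.45305787999592 180.3562942433833
[0.5963262  0.01022402 0.172     ]
```

View pics/w13z.png

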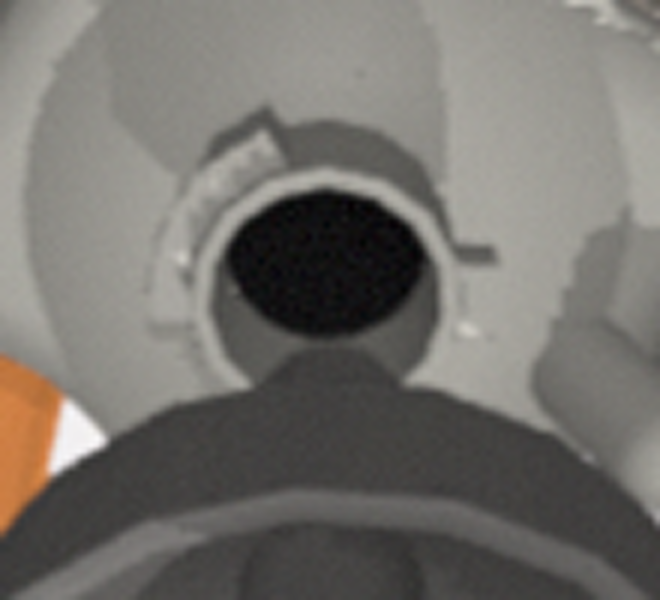

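The mouth ring is centred at about (254.5,180), and the prediction for (0.598, 0.005, 0.172) is (254.5,180.4). The funnel axis (0.5986, 0.0054) is over it, so I lower it.

Request:
jog_arm --commands "0 0 -0.015 0 0 0;0 0 -0.03 0 0 0;0 0 -0.045 0 0 0;0 0 -0.06 0 0 0;0 0 -0.072 0 0 0;0 0 -0.08 0 0 0;0 0 -0.086 0 0 0;0 0 -0.09 0 0 0;0 0 -0.09 0 0 0;0 0 -0.09 0 0 0"

```text
time: 26.08
eef_pos: [0.5982, 0.0049, 0.1888]
tcp_rot: [0.616, 0.788, 0.0, 0.0]
contact_force: [0.6, 0.2, -1.0]
opening: 0.739
```

Request:
jog_arm --commands "0 0 -0.002 0 0 0;0 0 -0.004 0 0 0;0 0 -0.006 0 0 0;0 0 -0.006 0 0 0;0 0 -0.006 0 0 0"

```text
time: 26.7
eef_pos: [0.598, 0.0047, 0.1835]
tcp_rot: [0.616, 0.788, -0.0, 0.0]
contact_force: [-3.4, -1.1, 5.6]
opening: 0.736
```

Contact comes at TCP z 0.1835, which puts the stem end at about 0.118, the seated height. I ease the load and release.

Request:
jog_arm --commands "0.0005 0 0.001 0 0 0;0.0005 0 0.001 0 0 0"

```text
time: 26.95
eef_pos: [0.5981, 0.0048, 0.1835]
tcp_rot: [0.616, 0.788, -0.001, -0.0]
contact_force: [-4.4, -1.3, 5.3]
opening: 0.733
```

Request:
jog_arm --commands "0 0 0 0 0 0;0 0 0 0 0 0;0 0 0 0 0 0;0 0 0 0 0 0;0 0 0 0 0 0;0 0 0 0 0 0" --gripper 100

```text
time: 27.7
eef_pos: [0.5984, 0.0049, 0.1833]
tcp_rot: [0.616, 0.788, 0.0, 0.0]
contact_force: [0.3, 1.2, 1.0]
opening: 1.001
```

Request:
jog_arm --commands "0 0 0.006 0 0 0;0 0 0.015 0 0 0;0 0 0.03 0 0 0;0 0 0.05 0 0 0;0 0 0.08 0 0 0;0 0 0.12 0 0 0;0 0 0.16 0 0 0;0 0 0.16 0 0 0;0 0 0.16 0 0 0"

```text
time: 28.82
eef_pos: [0.5982, 0.0049, 0.3434]
tcp_rot: [0.616, 0.788, 0.0, 0.0]
contact_force: [0.1, -0.2, -0.6]
opening: 1.0
```

Run:
```python
from h import *
s=get_state(); print(s['time'],s['eef_pos'],s['contact_force'],s['opening'])
w=snap('wrist','w14.png'); c=snap('scene','s14.png'); t=snap('top','t14.png')
a=cv2.imread('pics/s14.png')[120:320,100:400]; cv2.imwrite('pics/s14z.png',cv2.resize(a,None,fx=2.6,fy=2.6,interpolation=2))
for n,cc in [('wrist',w),('scene',c)]:
  for r in cut_out(n,'funnel')[:1]:
    P,u,v=pts(cc,r['pixels']); z=np.percentile(P[:,2],95);T=P[P[:,2]>z-.005]
    A=np.c_[T[:,:2]-T[:,:2].mean(0),np.ones(len(T))]
    print(n,r['conf'],np.round(r['box']),'top',z,cv2.minEnclosingCircle(T[:,:2].astype(np.float32)),np.linalg.lstsq(A,T[:,2],rcond=None)[0])
for q in ['cap','tin','brush','sanding_block','gouge_tip','chisel_tip','mallet','glue_bottle','wax_tin','try_square']:
  for r in cut_out('scene',q)[:1]:
    P,u,v=pts(c,r['pixels']); print(q,round(r['conf'],2),np.median(P,0).round(3))
```

```text
28.825 [0.59816818 0.00494071 0.34344381] [ 0.10351409 -0.1500879  -0.64898392] 0.9995241222318698
wrist 0.95 [255. 170.  72.  78.] top 0.21677536495849087 ((0.5970540642738342, 0.004719166085124016), 0.03212824836373329) [0.01124641 0.03113514 0.21574752]
scene 0.54 [245. 176.  25.  19.] top 0.21384910389360362 ((0.5968233942985535, 0.0002451510226819664), 0.03381373733282089) [0.01171399 0.00865404 0.21223883]
cap 0.18 [ 0.64  -0.026  0.095]
tin 0.76 [ 0.475 -0.318  0.055]
brush 0.7 [0.517 0.215 0.018]
sanding_block 0.68 [0.416 0.001 0.027]
gouge_tip 0.53 [ 0.318 -0.105  0.017]
chisel_tip 0.69 [0.312 0.092 0.013]
mallet 0.65 [0.791 0.236 0.086]
glue_bottle 0.62 [ 0.805 -0.211  0.105]
wax_tin 0.94 [ 0.715 -0.347  0.04 ]
try_square 0.76 [0.716 0.378 0.009]
```

View pics/w14.png

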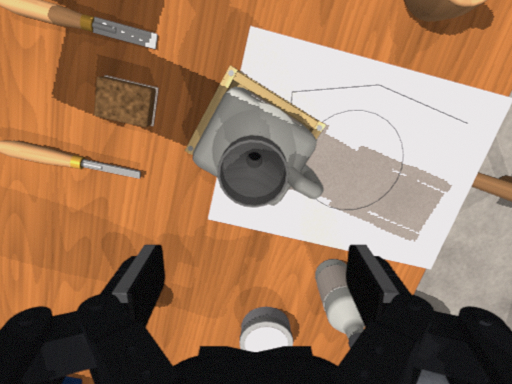

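View pics/s14z.png

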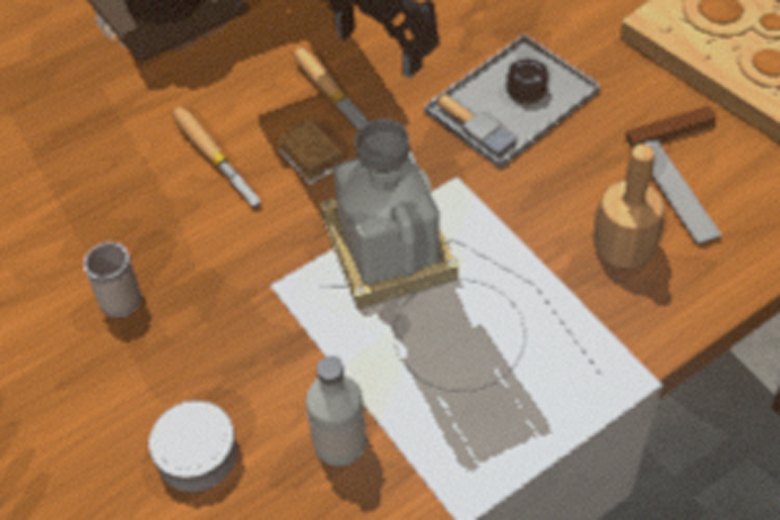

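The funnel sits upright in the mouth, with its rim at (252,171) in the wrist picture and its top at 0.2155 (expected 0.216). The cap lies in the tray, and everything else stands in place. I hand the job in.

Run:
```python
from plant import ctrl
print(ctrl.sign_off())
```

```text
the job is handed in; nothing more can be done
None
```

The job is handed in at about 29–30 s of the 64 s allowed; sign-off gave no verdict, so these are my own checks.

- **Cap:** I gripped it, pressed it down to about 17–19 N (9–11 mm), turned it about 80° counter-clockwise and lifted it straight off. I set it flat in the tray at about (0.485, 0.331). Its top measured 0.040 m high, with a tilt under 1°.
- **Funnel:** I took it by the collar out of the tin and seated it in the jug's mouth. Its rim is about 1 mm from the jug's axis and its top 0.214–0.217 m high, where 0.216 is expected. It is upright within about 2°.
- **Everything else:** The tin stands upright about where it was. The bystanders look unmoved in the last pictures, and the gripper is open and clear.

**Checks that disagreed:**
- In the last scene picture the network put the cap on the jug, at a confidence of only 0.18. The picture itself shows the cap in the tray.
- The median positions the network gave for the tin, chisel and try square moved by 10–15 mm from the first look. I put this down to different parts being visible.
- The scene camera puts the funnel rim 4–5 mm from where the wrist camera does in y. That is still within the 12 mm allowed.

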